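Draw the top carrier plate from a spring-fed magazine and seat it on the light base

TASK

Draw the top carrier plate forward out of the spring-fed plate magazine with light fingertip pressure on its glass (two lips hold it down, so it cannot be lifted out), then carry it to the white light base, lay it gently and fully down, flat in the pocket between its two black brackets, and let go. Press the glass only lightly, keep the plates below in the magazine, and leave the other things on the bench where they are.

Things in the scene. Friction and masses are not known exactly. Their poses are not given: they have to be found in the camera images.
- plate_top: The uppermost of 4 equal carrier plates, 90 x 60 x 6 mm (long along x): a clear glass sheet between two grey edge rails (90 x 5 x 6 mm, 60 mm over their outsides, good to grip). Origin: centre of its underside. Smooth, about 70 g; it slides on the plate below. Starts centred in the magazine; within the magazine it can only move forward (the magazine's -x).
- top_glass: Glass sheet of plate_top, 89 x 50 x 4.8 mm, its face 0.6 mm below the rails' tops; same origin and axes as plate_top. The only part a finger can press through the magazine's top. A fingertip grips it with friction about 1, so 8 to 10 N of pressure draws the plate in a steady stroke; under about 6 N the finger slips over it. It may never be pressed with more than 12 N.
- plate_2: The next plate, exactly like plate_top, directly under it. Origin: centre of its underside. When plate_top has left, the spring lifts it 6 mm, up against the lips.
- magazine: Fixed grey magazine on levelling screws; its height over the bench differs (3 to 14 mm). Origin: centre of its base plate's underside, z up, -x its open front. Inside 92 x 62 mm; lips, 4 mm over the rails on both long sides, leave the top open 52 mm wide; their underside (= top of plate_top's rails) at z = 50, top at 53. Rear wall x = 46 to 51. Front wall x = -51 to -46, up to z = 42. Outside 102 x 72, base plate 132 x 92.
- follower (a joint): Spring-driven follower plate under the stack, m, 0 at the start, + up. It presses the stack up to the lips with about 12 N, 0.55 N/mm. A finger pressing harder than that pushes the stack down; more than 2 mm down, plate_top jams behind the front wall.
- light_base: Fixed white light base standing on the bench, 150 x 110 x 22 mm. Origin: centre of its underside. On top a pocket for one plate, long along x, between two black C-shaped brackets 4 mm high that close its ends and corners. Along its long sides, for 33 mm either side of the middle, it is cut away down to z = 8 mm beyond 28 mm from the middle line, so fingers can hold the rails while the plate is laid down.
- pocket (a point): Centre of the pocket's floor, on the light base's top, 22 mm above the bench; axes as light_base. The pocket is 92.5 x 62.5 mm (1.25 mm free all round). A seated plate's underside lies on this floor, either end to the front.
- cover_box: Small white box of cover glasses, 36 x 36 x 20 mm, a bystander. Origin: centre of its underside.
- objective_case: White screw-top canister, 41 mm across, 58 mm high, a bystander. Origin: centre of its underside.
- dust_cap: Flat black cap, 37 mm across, 12 mm high, a bystander. Origin: centre of its underside.
Things that resemble listed ones, but are neither listed nor needed, are in the scene too. There is more than one size of the light_base; the job needs the smaller.

How it is judged:
On the way:
1. the top plate is drawn 30 mm or more forward out of the magazine while still held under the lips (x of plate_top in the frame of magazine between -0.085 and -0.03 m and y of plate_top in the frame of magazine between -0.004 and 0.004 m and z of plate_top in the frame of magazine between 0.036 and 0.047 m), for 0.1 s.
At the end, for the whole second after the job is handed in: the drawn plate lies released and still on the pocket's floor (within 2.5 mm each way, 1.5 mm in height, tilt under 0.03 rad, square within 0.06 rad, either end to the front); the next plate lies level and still against the magazine's lips, within 3 mm of its place (x of plate_top in the frame of pocket between -0.0025 and 0.0025 m and y of plate_top in the frame of pocket between -0.0025 and 0.0025 m and z of plate_top in the frame of pocket between -0.0015 and 0.0015 m and angle between plate_top's own z axis and vertical below 0.03 rad and angle between the x axis of plate_top and the x axis of light_base, either way round below 0.06 rad and linear speed of each of plate_top, plate_2 below 0.02 m/s and x of plate_2 in the frame of magazine between -0.003 and 0.003 m and y of plate_2 in the frame of magazine between -0.003 and 0.003 m and z of plate_2 in the frame of magazine between 0.041 and 0.046 m and angle between plate_2's own z axis and vertical below 0.05 rad); the robot touches nothing.
It fails at once if the glass of the top plate is pressed with over 12 N (contact force between the fingers and top_glass above 12 N).
It fails at once if the fingers press on the next plate with over 12 N (contact force between the fingers and plate_2 above 12 N).
It fails at once if the next plate is dragged more than 6 mm out of place (not (x of plate_2 in the frame of magazine between -0.006 and 0.006 m and y of plate_2 in the frame of magazine between -0.006 and 0.006 m)).
It fails at once if the plate is pressed on the light base with over 35 N, or dropped or slammed into the pocket (faster than 0.35 m/s within 30 mm of it) (contact force between plate_top and light_base above 35 N or (distance between plate_top and pocket below 0.03 m and linear speed of plate_top above 0.35 m/s)).
It fails at once if a bystander is moved more than 15 mm (distance of any of cover_box, objective_case, dust_cap from where it was at the start of the episode above 0.015 m).
It also fails if it takes over 64 s, if anything falls off the work surface, if the arm or the gripper's body presses on something with over 40 N, if the wrist force passes 120 N, or if a joint passes its speed limit or range.

ROBOT

A 6-joint arm with a two-finger parallel gripper is mounted at the origin on a cart in front of the work surface, level with it; the furniture and walls round the work are solid. World frame = base frame: x ahead of the robot, y to its left, z up, the work surface at z = 0. Lengths are in m, angles in rad, forces in N, time in s.
With the tool pointing down it reaches from about 0.35 to 0.85 m from the base axis. Payload 8.1 kg.
Tool frame: the origin (TCP) lies between the finger pads; the fingertips stand ahead of it and the grasp point (between the pads) is the TCP (r.tip_extent is the z of the fingertips in the tool frame, in m); z points along the fingers, y is the line along which they close (so a half turn about z gives the same grasp; the last joint's range is limited). The gripper opens to 85 mm and grips with 20 to 120 N. Pads are 22 mm wide; open, the fingers measure 114 mm over their backs; the gripper's body (76 mm by 85 mm) begins 54 mm behind the grasp point. The pads swing forward as they close: fully open they stand 13 mm farther back than shut.
Start: joints at [-0.085, 0.13, 1.488, -0, 1.523, -0.085], TCP at [0.6, 0, 0.25] pointing down, gripper open.
Joint ranges: [-2.96, 2.96], [-0.89, 2.26], [0.02, 2.5], [-1.34, 4.48], [0, 2.73], [-2.66, 2.66]. Speed limits (rad/s): [2.39, 2.39, 2.79, 3.14, 3.14, 3.14].

INTERFACE

Orientations are given as a unit quaternion [x, y, z, w].
In Python, from cell import telemetry, get_image, r gives the robot as it stands.
- The arm moves only by the tool drive_tool, never from a script. Its argument "plan" is a list that holds one entry, the list of rows, each a list of 7 numbers: the finger opening in m, from 0 to 0.0854, then the shift along the tool's x, y, z in m, then the turn, a rotation vector about the tool's x, y, z in rad. In form: [[[fingers, tx, ty, tz, ax, ay, az], ...]]. A call has 1 to 12 rows; each row is the pose to reach, as a shift and turn from the pose commanded when the call began, along the tool's axes at that moment; what a row does not reach only later rows make up. A row lasts 1/12 s, in which the tool goes at most 41.7 mm and 7.16 degrees, less where a joint would pass 70% of its speed; a pose out of reach is approached as far as the arm can. A call with a gripper value outside its range is refused whole. The fingers move at their own pace and stop on an object; "grip_force" is the grip in N (left out, the last holds). Time passes only in rows, so rows that repeat a pose let the fingers close. It gives the time, the measured TCP pose, the force, the opening and the grip force at its end, in the units of the state.
- telemetry.sense(): the state, without advancing time (a new reading comes with each control period).
- get_image(name): name is "scene" or "side" or "wrist"; returns a dict with "img" (384x512x3 uint8, red, green, blue), "K" (3x3 intrinsics, pixels), "R" (3x3) and "t" (3): a world point X has camera coordinates R X + t; the wrist camera has in their place "mount" (4x4, takes a point from camera to tool coordinates, whose origin is the TCP and whose axes are the flange's). Camera axes: x right, y down, z forward; pixel columns grow to the right and rows downward; lengths in m; the calibration is good to about 2 mm. A picture is of the moment at which its call begins: read the wrist's pose just before it. There is no depth.
- r.sign_off(): hands the job in; it is judged then, once.
The state is a dict: "time_s": time; "joint_pos": joint angles; "qd": joint speeds; "effort": joint torques, N m; "tcp_pos": TCP position; "eef_rot": TCP orientation; "contact_force": force on the tool from outside, world axes, zero at the start; "wrist_torque": the same for the moment, N m; "opening": opening from 0.0 (shut) to 1.0 (fully open); "grip_force": force on a finger pad.
Only numpy, scipy, OpenCV 4.12 (cv2) and the standard library are available. Lean on these libraries where they do the work, as an engineer would, in place of code of your own. Each camera call takes 0.05 s, during which the arm holds its last target. There are 200 camera calls.

## Working session

There is one attempt and no reset: what is moved stays moved. The work goes in short steps, Python scripts to look and compute and a tool call to move; the robot and the scene stay as the last step left them, time stands still between calls to the robot, and variables do not carry over. Pictures are saved under pics/ and viewed, at most 10 in all, crops included, and the job is handed in when it is done.

Besides the shell and the picture viewer there is one more tool, called after "Call:" by a JSON object that holds its "api" and its "payload". drive_tool: Moves the arm, as the interface text tells. Its arguments: {"type":"object","properties":{"plan":{"type":"array","items":{"type":"array","items":{"type":"array","items":{"type":"number"}}}},"grip_force":{"type":"number"}},"required":["plan"]}

```bash
ls; mkdir -p pics; cat > h.py <<'E'
import numpy as np, cv2
from cell import telemetry, get_image, r
from scipy.spatial.transform import Rotation as Ro
def shot(n,name=None):
    s=telemetry.sense(); d=get_image(n); d['s']=s
    if name: cv2.imwrite(f'pics/{name}.png',d['img'][:,:,::-1])
    if n=='wrist':
        T=np.eye(4);T[:3,:3]=Ro.from_quat(s['eef_rot']).as_matrix();T[:3,3]=s['tcp_pos']
        M=T@np.array(d['mount']); d['R']=M[:3,:3].T; d['t']=-M[:3,:3].T@M[:3,3]
    return d
def ray(d,u,v):
    R=np.array(d['R']);t=np.array(d['t']); c=-R.T@t
    w=R.T@np.linalg.inv(d['K'])@np.array([u,v,1.]); return c,w
def onz(d,u,v,z):
    c,w=ray(d,u,v); return c+w*(z-c[2])/w[2]
def proj(d,X):
    p=np.array(d['K'])@(np.array(d['R'])@np.array(X)+np.array(d['t'])); return p[:2]/p[2]
E
python3 - <<'E'
from h import *
a=shot('scene');b=shot('side');c=shot('wrist')
im=np.hstack([a['img'],b['img']])
cv2.imwrite('pics/a.png',cv2.resize(a['img'],(800,600),interpolation=cv2.INTER_CUBIC)[:,:,::-1])
cv2.imwrite('pics/b.png',cv2.resize(b['img'],(800,600),interpolation=cv2.INTER_CUBIC)[:,:,::-1])
cv2.imwrite('pics/c.png',c['img'][:,:,::-1])
print(telemetry.sense(),r.tip_extent)
for d in(a,b,c): print(-np.array(d['R']).T@d['t'],np.array(d['R'])[2],d['K'][0][0])
E
```

```text
pics
{'time_s': 0.15, 'joint_pos': array([-8.54011940e-02,  1.30995727e-01,  1.48902368e+00, -1.14290029e-05,
        1.52299934e+00, -8.53996322e-02]), 'qd': array([-0.00038177, -0.00282159, -0.00391924,  0.00102628, -0.00130458,
       -0.0006136 ]), 'effort': array([ 1.01583330e-03, -5.70061326e+01, -5.01160097e+01, -1.39109225e-04,
        9.69119486e-03, -7.10949371e-05]), 'tcp_pos': array([5.99607636e-01, 5.12538843e-05, 2.49483578e-01]), 'eef_rot': array([ 7.07106958e-01,  7.07106245e-01, -4.63722097e-04, -5.41692746e-04]), 'contact_force': array([-0.56820412,  0.53966298, -0.14000864]), 'wrist_torque': array([ 0.01206209,  0.00840167, -0.03032384]), 'grip_force': 0.0, 'opening': 0.9985282120420919} 0.019
[0.23222845 0.35982395 0.70044095] [ 0.40998199 -0.55117748 -0.72671739] 366.1734892358316
[0.50842606 0.76842981 0.42006891] [ 0.04117761 -0.93389186 -0.35517658] 402.6092560004984
[0.59988604 0.08369263 0.3729234 ] [-6.45551971e-04 -3.23493021e-01 -9.46230336e-01] 322.6308338880383
```

View pics/a.png

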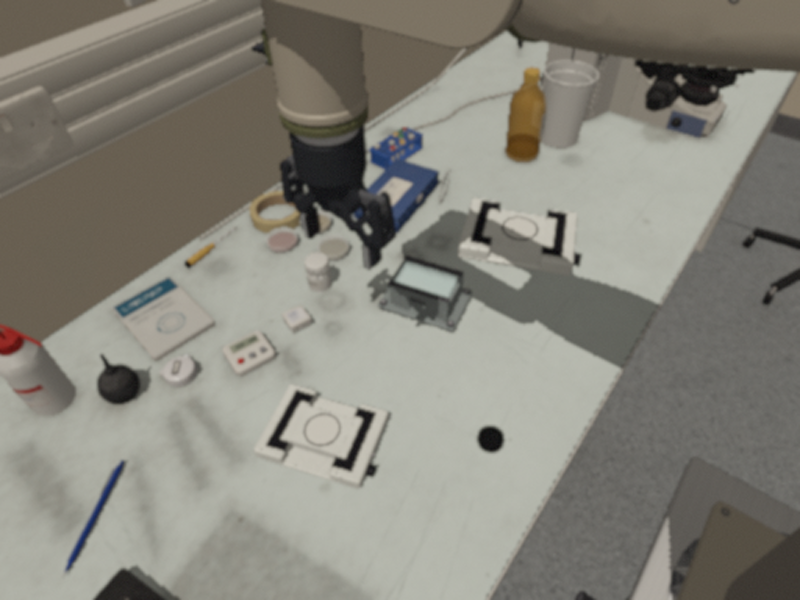

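View pics/c.png

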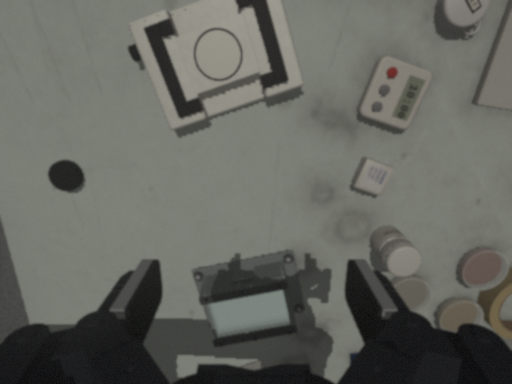

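View pics/b.png

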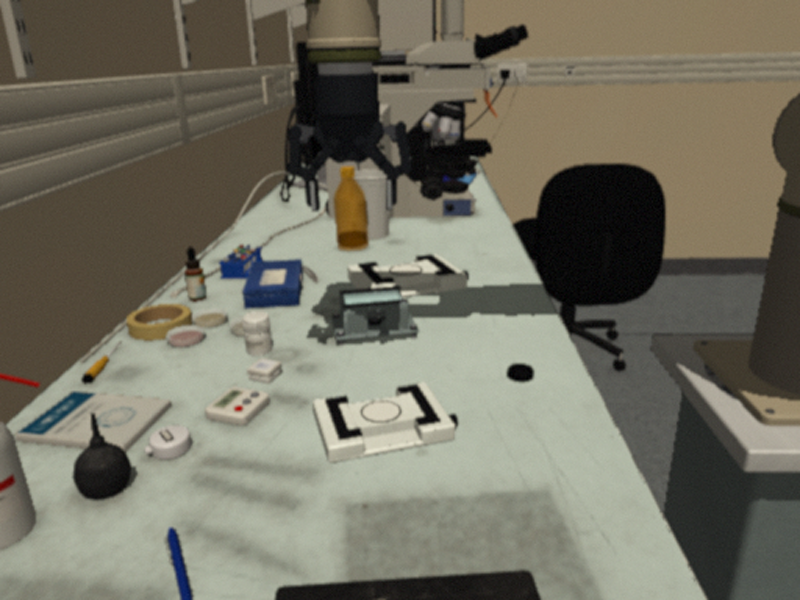

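The scene view shows two light bases, at (325,435) and (520,230) in the 800x600 picture. The magazine is at (425,290), the dust cap at (490,438), the canister at (317,270) and the cover box at (297,318). Next I measure both bases and crop the magazine.

```bash
cat > m.py <<'E'
from h import *
d=shot('scene'); w=shot('wrist')
print('wrist axes',np.round(w['R'],2).tolist())
def bl(d,box,z,thr=60,nm=''):
    x0,y0,x1,y1=box; g=d['img'][y0:y1,x0:x1].max(2); m=(g<thr).astype(np.uint8)
    n,l,st,ce=cv2.connectedComponentsWithStats(m)
    for i in range(1,n):
        if st[i,4]<60: continue
        v,u=np.nonzero(l==i); P=np.array([onz(d,a+x0,b+y0,z)[:2] for a,b in zip(u,v)])
        q=cv2.minAreaRect((P*1000).astype(np.float32)); print(nm,st[i].tolist(),np.round(q[0],1),np.round(q[1],1),round(q[2],1))
bl(d,(160,240,252,315),.026,60,'A');bl(d,(290,120,375,175),.026,60,'B')
bl(w,(100,0,310,140),.026,60,'Aw')
for n,d,box in(('A',d,(160,240,252,315)),('B',d,(290,120,375,175)),('Aw',w,(100,0,310,140))):
    x0,y0,x1,y1=box; g=d['img'][y0:y1,x0:x1].min(2); m=(g>185).astype(np.uint8)
    m=cv2.morphologyEx(m,cv2.MORPH_OPEN,np.ones((3,3)))
    v,u=np.nonzero(m); P=np.array([onz(d,a+x0,b+y0,.022)[:2] for a,b in zip(u,v)])
    q=cv2.minAreaRect((P*1000).astype(np.float32)); print(n,m.sum(),np.round(q[0],1),np.round(q[1],1),round(q[2],1))
d=shot('scene')['img']
A=cv2.resize(d[240:320,155:275],(396,264),interpolation=2);B=cv2.resize(d[115:195,290:410],(396,264),interpolation=2)
C=cv2.resize(w['img'][235:375,170:350],(396,308),interpolation=2);D=cv2.resize(d[155:225,235:325],(396,308),interpolation=2)
cv2.imwrite('pics/d.png',np.vstack([np.hstack([A,B]),np.hstack([C,D])])[:,:,::-1])
E
python3 m.py
```

```text
wrist axes [[1.0, 0.0, -0.0], [0.0, -0.95, 0.32], [-0.0, -0.32, -0.95]]
A [12, 11, 28, 36, 188] [605.1 130.6] [22.9 83.6] 17.8
A [54, 23, 25, 37, 200] [517.3 101.4] [21.5 83.8] 17.9
B [12, 10, 17, 26, 159] [ 609.  -378.2] [ 32.3 112.3] 22.8
B [57, 16, 14, 28, 143] [ 493.1 -424. ] [ 30.3 114.6] 22.0
Aw [137, 0, 50, 89, 1284] [609.  124.2] [25.3 82.9] 18.4
Aw [45, 20, 57, 97, 1451] [521.   97.9] [26.1 88.4] 18.4
Aw [29, 45, 12, 16, 108] [482.1 113.6] [ 7.1 14.3] 19.3Traceback (most recent call last):
  File "m.py", line 17, in <module>
    q=cv2.minAreaRect((P*1000).astype(np.float32)); print(n,m.sum(),np.round(q[0],1),np.round(q[1],1),round(q[2],1))
cv2.error: OpenCV(4.12.0) /io/opencv/modules/imgproc/src/convhull.cpp:143: error: (-215:Assertion failed) total >= 0 && (depth == CV_32F || depth == CV_32S) in function 'convexHull'
```

Candidates for the light base: A at (325,435), with bracket blobs 84 mm across, and B at (520,230), at 113 mm. A is the smaller, so I choose A. Next is the close crop check.

```bash
sed -i '/^for n,d,box/,/^    q=.*(n,m/{d}' m.py; sed -i '/^    x0,y0,x1,y1=box; g=d.*185/d;/^    v,u=np.nonzero(m)/d;/^    m=cv2/d' m.py; cat >> m.py <<'E'
for u,v in((193,268),(292,252),(205,306),(285,291),(216,340),(297,330)): print(u,v,np.round(onz(w,u,v,.058),3)[:2],np.round(onz(w,u,v,.01),3)[:2])
E
python3 m.py | tail -7
```

```text
Aw [29, 45, 11, 16, 109] [482.2 113.7] [ 7.2 14.4] 19.3
193 268 [ 0.533 -0.11 ] [ 0.523 -0.139]
292 252 [ 0.643 -0.09 ] [ 0.649 -0.116]
205 306 [ 0.544 -0.161] [ 0.535 -0.198]
285 291 [ 0.637 -0.14 ] [ 0.642 -0.174]
216 340 [ 0.555 -0.21 ] [ 0.548 -0.255]
297 330 [ 0.653 -0.195] [ 0.661 -0.238]
```

View pics/d.png

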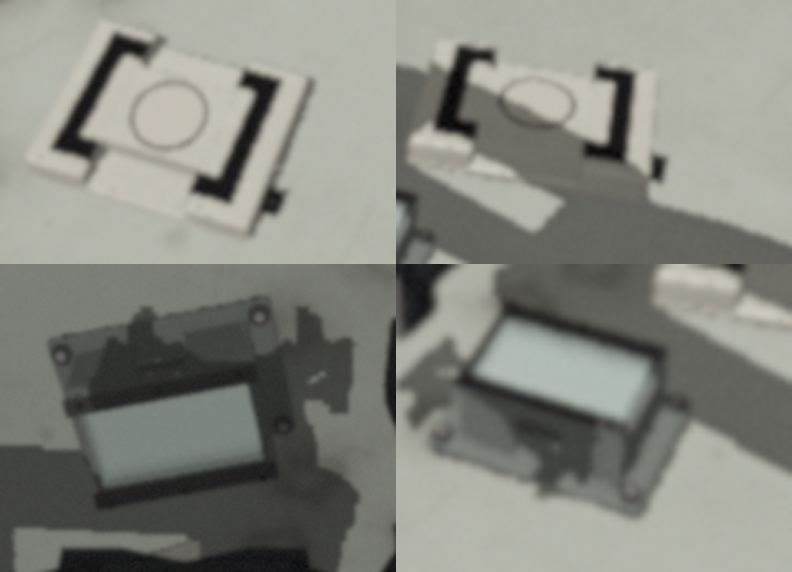

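The crop confirms A, at (170,110), with its pocket between C-brackets, a circle mark and the cut-outs. In the magazine crop the lips run along both long sides, the rear wall is at world +x, and the open front faces world -x at a yaw of about 12.7°. I'll move over it for a close look.

Call:
{"api": "drive_tool", "payload": {"plan": [[[0.085, -0.04, 0, 0.01, 0, 0, -0.125], [0.085, -0.08, 0, 0.02, 0, 0, -0.25], [0.085, -0.12, 0, 0.03, 0, 0, -0.375], [0.085, -0.15, 0, 0.04, 0, 0, -0.5], [0.085, -0.176, 0, 0.05, 0, 0, -0.625], [0.085, -0.176, 0, 0.05, 0, 0, -0.75], [0.085, -0.176, 0, 0.05, 0, 0, -0.875], [0.085, -0.176, 0, 0.05, 0, 0, -1.0], [0.085, -0.176, 0, 0.05, 0, 0, -1.125], [0.085, -0.176, 0, 0.05, 0, 0, -1.25], [0.085, -0.176, 0, 0.05, 0, 0, -1.375], [0.085, -0.176, 0, 0.05, 0, 0, -1.5]]]}}

```text
time_s: 1.4
tcp_pos: [0.6, -0.176, 0.2003]
eef_rot: [0.04, 0.999, 0.0, -0.0]
contact_force: [0.4, 0.0, -0.1]
opening: 0.995
grip_force: 0.0
```

Call:
{"api": "drive_tool", "payload": {"plan": [[[0.085, 0, 0, 0, 0, 0, -0.12], [0.085, 0, 0, 0, 0, 0, -0.24], [0.085, 0, 0, 0, 0, 0, -0.29], [0.085, 0, 0, 0, 0, 0, -0.29], [0.085, 0, 0, 0, 0, 0, -0.29]]]}}

```text
time_s: 1.82
tcp_pos: [0.6, -0.176, 0.2003]
eef_rot: [-0.101, 0.995, 0.0, 0.0]
contact_force: [-0.4, -0.3, 0.2]
opening: 0.993
grip_force: 0.0
```

```bash
python3 - <<'E'
from h import *
w=shot('wrist'); print(w['s']['tcp_pos'],Ro.from_quat(w['s']['eef_rot']).as_matrix().round(3).tolist(),w['s']['joint_pos'].round(2),r.tip_extent)
np.save('w1.npy',w['img']); cv2.imwrite('pics/e.png',cv2.resize(w['img'],(800,600),interpolation=2)[:,:,::-1])
E
```

```text
[ 0.60001125 -0.17597388  0.2002733 ] [[-0.98, -0.201, 0.0], [-0.201, 0.98, 0.0], [-0.0, 0.0, -1.0]] [-0.37  0.22  1.47  0.    1.44 -2.14] 0.019
```

View pics/e.png

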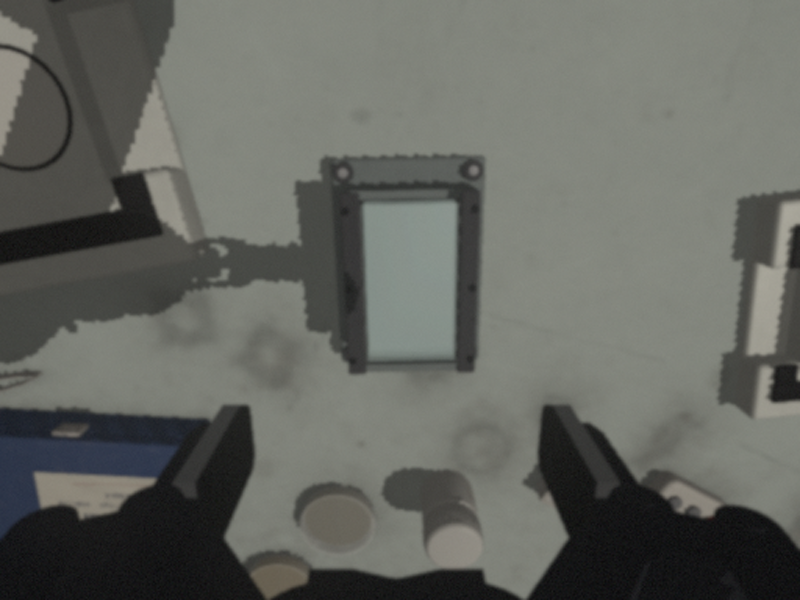

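Close view: the glass spans (363–458, 200–360), the lips lie either side, and the front with the base-plate screws at (343,172) and (472,170) is at the top of the image. I'll triangulate the glass corners across views.

```bash
cat > g.py <<'E'
from h import *
def quad(d,seed,pad=70):
    im=d['img'].astype(int); u,v=map(int,seed); c=np.median(im[v-2:v+3,u-2:u+3].reshape(-1,3),0)
    g=cv2.GaussianBlur(d['img'],(3,3),0)
    m=(np.abs(g.astype(int)-c).max(2)<30).astype(np.uint8); m=cv2.morphologyEx(m,cv2.MORPH_OPEN,np.ones((3,3)))
    n,l=cv2.connectedComponents(m,connectivity=4); q=(l==l[v,u]).astype(np.uint8)
    cs=max(cv2.findContours(q,0,1)[0],key=cv2.contourArea)
    h=cv2.convexHull(cs)
    k=.02
    while True:
        p=cv2.approxPolyDP(h,k*cv2.arcLength(h,True),True)
        if len(p)<=4: break
        k+=.005
    return q.sum(),p.reshape(-1,2).astype(float)
def tri(obs):
    A=np.zeros((3,3));b=np.zeros(3)
    for d,(u,v) in obs:
        c,w=ray(d,u,v); w/=np.linalg.norm(w); P=np.eye(3)-np.outer(w,w); A+=P;b+=P@c
    X=np.linalg.solve(A,b); return X,[np.round(proj(d,X)-p,1).tolist() for d,p in obs]
if __name__=='__main__':
    D=[shot('wrist'),shot('scene'),shot('side')]; X0=[.598,-.172,.058]
    Q=[]
    for d in D:
        n,p=quad(d,proj(d,X0)); xy=np.array([onz(d,*a,.058)[:2] for a in p]); print(n,p.tolist(),xy.round(4).tolist())
        Q.append((d,p,xy))
    if all(len(q[1])==4 for q in Q):
        for i in range(4):
            obs=[(d,p[np.argmin(np.linalg.norm(xy-Q[0][2][i],axis=1))]) for d,p,xy in Q]
            print(tri(obs[:2]),tri(obs))
E
python3 g.py
```

```text
5614 [[291.0, 130.0], [289.0, 226.0], [238.0, 228.0], [233.0, 131.0]] [[0.5462, -0.1554], [0.6295, -0.1368], [0.6407, -0.1814], [0.5565, -0.2015]]
423 [[255.0, 177.0], [260.0, 170.0], [290.0, 178.0], [287.0, 188.0]] [[0.6311, -0.1463], [0.636, -0.1737], [0.5589, -0.1944], [0.546, -0.1617]]
184 [[256.0, 187.0], [254.0, 191.0], [221.0, 193.0], [222.0, 189.0]] [[0.5498, -0.1906], [0.5538, -0.1625], [0.6347, -0.1504], [0.6354, -0.1779]]
(array([ 0.54442329, -0.15669376,  0.06376162]), [[-0.3, -1.6], [-0.5, -0.1]]) (array([ 0.54809939, -0.15755265,  0.06026138]), [[-2.8, 2.2], [-1.6, -0.0], [2.2, -0.1]])
(array([ 0.62540655, -0.13886022,  0.06745676]), [[-0.0, -0.2], [-0.1, -0.0]]) (array([ 0.62946213, -0.13951398,  0.06286369]), [[-2.3, 1.6], [-1.2, 0.4], [1.5, -0.2]])
(array([ 0.64321524, -0.18134512,  0.04911789]), [[0.0, -1.6], [-0.5, -0.3]]) (array([ 0.63839245, -0.17956896,  0.05613254]), [[2.6, -2.8], [0.6, -1.1], [-1.1, 0.5]])
(array([ 0.55972469, -0.20074223,  0.05152747]), [[0.7, 3.0], [1.0, 0.2]]) (array([ 0.55576936, -0.19923722,  0.0550906 ]), [[3.1, -0.8], [2.1, 0.2], [-2.2, -0.1]])
```

Call:
{"api": "drive_tool", "payload": {"plan": [[[0, -0.0244, 0.0093, 0.02, 0, 0, -0.025], [0, -0.0244, 0.0093, 0.04, 0, 0, -0.025], [0, -0.0244, 0.0093, 0.06, 0, 0, -0.025], [0, -0.0244, 0.0093, 0.08, 0, 0, -0.025], [0, -0.0244, 0.0093, 0.09, 0, 0, -0.025], [0, -0.0244, 0.0093, 0.1, 0, 0, -0.025], [0, -0.0244, 0.0093, 0.106, 0, 0, -0.025], [0, -0.0244, 0.0093, 0.11, 0, 0, -0.025], [0, -0.0244, 0.0093, 0.111, 0, 0, -0.025], [0, -0.0244, 0.0093, 0.111, 0, 0, -0.025]]]}}

```text
time_s: 2.85
tcp_pos: [0.6224, -0.1621, 0.09]
eef_rot: [-0.114, 0.993, -0.0, 0.0]
contact_force: [-0.3, -0.3, -0.1]
opening: -0.002
grip_force: 0.0
```

```bash
python3 - <<'E'
from h import *
w=shot('wrist'); print(w['s']['tcp_pos'],w['s']['contact_force'],w['s']['opening'],r.tip_extent)
cv2.imwrite('pics/f.png',cv2.resize(w['img'],(800,600),interpolation=2)[:,:,::-1])
t=w['s']['tcp_pos']
for z in (.05,.058,.064,.07): print(z,proj(w,[t[0],t[1],z])*1.5625)
E
```

```text
[ 0.62240464 -0.16212102  0.08995721] [-0.29971563 -0.33929328 -0.08229651] -0.0024517306081417774 0.019
0.05 [394.98101724 376.71681293]
0.058 [394.93097957 387.32564222]
0.064 [394.89050071 395.90784179]
0.07 [394.84719879 405.08857757]
```

View pics/f.png

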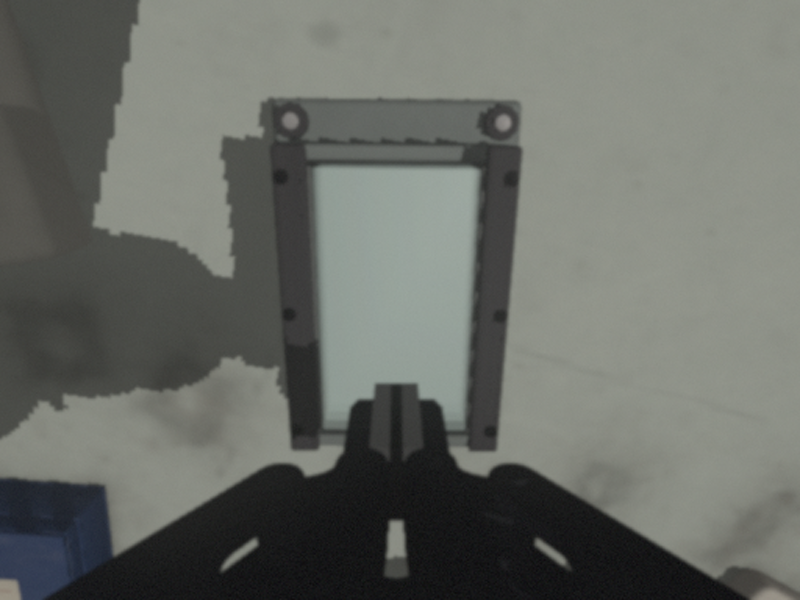

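The finger is centred over the glass: tip at (396,385), glass edges at 313–481 on the front row. I'll get the height from the known widths.

```bash
python3 - <<'E'
from h import *
w=shot('wrist'); s=1/1.5625
def dist(a,b,z): return np.linalg.norm(onz(w,a[0]*s,a[1]*s,z)-onz(w,b[0]*s,b[1]*s,z))*1e3
for z in(.052,.056,.06,.064): print(z,'lipW f',dist((272,148),(521,148),z).round(1),'r',dist((291,450),(497,450),z).round(1),'lipL',dist((272,148),(291,450),z).round(1),dist((521,148),(497,450),z).round(1),'glassW',dist((313,165),(481,165),z).round(1),'screws',dist((290,121),(502,122),z-.045).round(1))
for z in (.056,.06): print([onz(w,u*s,v*s,z).round(4).tolist() for u,v in((272,148),(521,148),(291,450),(497,450),(313,165),(481,165))])
E
```

```text
0.052 lipW f 76.3 r 77.5 lipL 108.6 108.5 glassW 52.0 screws 81.7
0.056 lipW f 74.4 r 75.6 lipL 105.9 105.8 glassW 50.7 screws 80.1
0.06 lipW f 72.5 r 73.7 lipL 103.2 103.1 glassW 49.4 screws 78.5
0.064 lipW f 70.6 r 71.8 lipL 100.5 100.4 glassW 48.2 screws 77.0
[[0.5542, -0.2159, 0.056], [0.5372, -0.1434, 0.056], [0.6576, -0.1932, 0.056], [0.6403, -0.1196, 0.056], [0.5562, -0.2031, 0.056], [0.5447, -0.1537, 0.056]]
[[0.5538, -0.215, 0.06], [0.5373, -0.1444, 0.06], [0.6547, -0.1929, 0.06], [0.6378, -0.1211, 0.06], [0.5558, -0.2025, 0.06], [0.5446, -0.1544, 0.06]]
```

Call:
{"api": "drive_tool", "payload": {"plan": [[[0, 0, 0, 0.003, 0, 0, 0.008], [0, 0, 0, 0.006, 0, 0, 0.008], [0, 0, 0, 0.008, 0, 0, 0.008], [0, 0, 0, 0.009, 0, 0, 0.008], [0, 0, 0, 0.01, 0, 0, 0.008], [0, 0, 0, 0.01, 0, 0, 0.008]]]}}

```text
time_s: 3.45
tcp_pos: [0.622, -0.1619, 0.0795]
eef_rot: [-0.111, 0.994, -0.0, -0.0]
contact_force: [-0.1, 1.5, -0.5]
opening: 0.001
grip_force: 0.0
```

Call:
{"api": "drive_tool", "payload": {"plan": [[[0, 0, 0, 0.0005, 0, 0, 0], [0, 0, 0, 0.001, 0, 0, 0], [0, 0, 0, 0.001, 0, 0, 0]]]}}

```text
time_s: 3.7
tcp_pos: [0.6223, -0.1621, 0.0793]
eef_rot: [-0.111, 0.994, -0.0, 0.0]
contact_force: [-3.3, 1.4, 7.2]
opening: -0.001
grip_force: 3.5
```

Call:
{"api": "drive_tool", "payload": {"plan": [[[0, 0, 0, 0.0005, 0, 0, 0], [0, 0, 0, 0.0005, 0, 0, 0]]]}}

```text
time_s: 3.87
tcp_pos: [0.6226, -0.1622, 0.0792]
eef_rot: [-0.111, 0.994, -0.0, 0.001]
contact_force: [-4.1, 0.4, 8.6]
opening: 0.001
grip_force: 4.3
```

Call:
{"api": "drive_tool", "payload": {"plan": [[[0, 0.001, 0, 0, 0, 0, 0], [0, 0.002, 0, 0, 0, 0, 0], [0, 0.0035, 0, 0, 0, 0, 0], [0, 0.005, 0, 0, 0, 0, 0]]]}}

```text
time_s: 4.2
tcp_pos: [0.6188, -0.1632, 0.0794]
eef_rot: [-0.111, 0.994, -0.001, 0.002]
contact_force: [4.3, 1.2, 6.1]
opening: 0.003
grip_force: 3.0
```

Call:
{"api": "drive_tool", "payload": {"plan": [[[0, 0, 0, 0.0002, 0, 0, 0], [0, 0.001, 0, 0.0003, 0, 0, 0], [0, 0.003, 0, 0.0003, 0, 0, 0], [0, 0.005, 0, 0.0003, 0, 0, 0]]]}}

```text
time_s: 4.53
tcp_pos: [0.6141, -0.1645, 0.0794]
eef_rot: [-0.111, 0.994, -0.001, 0.002]
contact_force: [4.1, 1.8, 7.0]
opening: 0.0
grip_force: 3.7
```

```bash
cat > look.py <<'E'
import sys
from h import *
w=shot('wrist',sys.argv[1]); s=w['s']; print(s['tcp_pos'],s['contact_force'])
g=w['img']; c0=int(proj(w,[s['tcp_pos'][0],s['tcp_pos'][1],.06])[0])
print([(v,g[v,240:270].mean(axis=(0,1)).round().astype(int)) for v in range(60,150,4)])
E
python3 look.py g
```

```text
[ 0.61411749 -0.16445093  0.07936225] [4.05035556 1.78313513 6.9730645 ]
[(60, np.int64(141)), (64, np.int64(142)), (68, np.int64(142)), (72, np.int64(142)), (76, np.int64(134)), (80, np.int64(89)), (84, np.int64(102)), (88, np.int64(103)), (92, np.int64(102)), (96, np.int64(101)), (100, np.int64(101)), (104, np.int64(84)), (108, np.int64(57)), (112, np.int64(82)), (116, np.int64(120)), (120, np.int64(119)), (124, np.int64(120)), (128, np.int64(151)), (132, np.int64(157)), (136, np.int64(157)), (140, np.int64(157)), (144, np.int64(157)), (148, np.int64(157))]
```

```bash
cat > fe.py <<'E'
from h import *
w=shot('wrist'); g=w['img'].mean(2); yaw=.2199; ex=np.array([np.cos(yaw),np.sin(yaw)]); C=np.array([.5955,-.1683])
p=g[20:230,235:275].mean(1); dv=np.diff(cv2.GaussianBlur(p.reshape(-1,1),(1,5),0).ravel())
i=np.argsort(-np.abs(dv))[:40]; pk=[k for k in range(2,len(dv)-2) if abs(dv[k])==np.abs(dv[k-2:k+3]).max() and abs(dv[k])>5]
for k in pk:
    v=k+20.5; print(round(v,1),round(dv[k],1),'magx@glass %.1f  base %.1f'%(1e3*(onz(w,255,v,.0605)[:2]-C)@ex,1e3*(onz(w,255,v,.015)[:2]-C)@ex))
s=w['s']; print('tool magx %.1f y %.1f'%(1e3*(s['tcp_pos'][:2]-C)@ex,1e3*(s['tcp_pos'][:2]-C)@[-ex[1],ex[0]]),s['contact_force'].round(1))
E
python3 fe.py
```

```text
78.5 -14.3 magx@glass -67.0  base -67.6
104.5 -8.6 magx@glass -56.6  base -53.9
112.5 15.4 magx@glass -53.3  base -49.6
127.5 7.8 magx@glass -47.0  base -41.2
tool magx 18.7 y -0.3 [1.8 1.  8.9]
```

The glass edge hasn't moved: the front wall strip at rows 112–127 is still fully bare. The finger slipped, so I'll press slightly harder.

Call:
{"api": "drive_tool", "payload": {"plan": [[[0, 0, 0, 0.0001, 0, 0, 0], [0, 0, 0, 0.0001, 0, 0, 0], [0, 0, 0, 0.0001, 0, 0, 0]]]}}

```text
time_s: 4.88
tcp_pos: [0.6138, -0.1646, 0.0794]
eef_rot: [-0.111, 0.994, -0.001, 0.002]
contact_force: [1.2, 1.8, 8.5]
opening: 0.002
grip_force: 4.7
```

Call:
{"api": "drive_tool", "payload": {"plan": [[[0, 0.0005, 0, 0.0002, 0, 0, 0], [0, 0.001, 0, 0.0003, 0, 0, 0], [0, 0.002, 0, 0.0004, 0, 0, 0]]]}}

```text
time_s: 5.13
tcp_pos: [0.6125, -0.165, 0.0793]
eef_rot: [-0.111, 0.994, -0.001, 0.002]
contact_force: [2.9, 1.1, 9.9]
opening: 0.002
grip_force: 5.1
```

```bash
python3 fe.py
```

```text
80.5 -14.3 magx@glass -67.6  base -68.0
103.5 -7.6 magx@glass -58.4  base -55.8
112.5 14.5 magx@glass -54.7  base -50.9
130.5 7.1 magx@glass -47.1  base -40.9
tool magx 17.3 y -0.5 [2.9 1.1 9.9]
```

The edge at row 112.5 stays with the tool, so it is the plate's front edge. It has moved to about −54.7 mm, and the plate is following without slip. I'll continue the stroke.

Call:
{"api": "drive_tool", "payload": {"plan": [[[0, 0.0015, 0, -0.0001, 0, 0, 0], [0, 0.003, 0, -0.0001, 0, 0, 0], [0, 0.0045, 0, -0.0001, 0, 0, 0], [0, 0.006, 0, -0.0001, 0, 0, 0], [0, 0.0075, 0, -0.0001, 0, 0, 0], [0, 0.009, 0, -0.0001, 0, 0, 0]]]}}

```text
time_s: 5.68
tcp_pos: [0.6036, -0.1671, 0.0793]
eef_rot: [-0.111, 0.994, -0.001, 0.002]
contact_force: [3.3, 0.4, 8.6]
opening: -0.001
grip_force: 4.6
```

Call:
{"api": "drive_tool", "payload": {"plan": [[[0, 0.0015, 0, 0, 0, 0, 0], [0, 0.003, 0, 0, 0, 0, 0], [0, 0.0045, 0, 0, 0, 0, 0], [0, 0.006, 0, 0, 0, 0, 0], [0, 0.0075, 0, 0, 0, 0, 0], [0, 0.009, 0, 0, 0, 0, 0], [0, 0.0105, 0, 0, 0, 0, 0], [0, 0.012, 0, 0, 0, 0, 0]]]}}

```text
time_s: 6.35
tcp_pos: [0.5919, -0.1697, 0.0793]
eef_rot: [-0.111, 0.994, -0.001, 0.002]
contact_force: [3.2, 0.9, 8.9]
opening: -0.004
grip_force: 4.7
```

```bash
python3 fe.py
```

```text
101.5 -5.8 magx@glass -80.3  base -78.0
113.5 7.9 magx@glass -75.4  base -71.5
tool magx -3.9 y -0.6 [3.2 0.9 8.9]
```

Call:
{"api": "drive_tool", "payload": {"plan": [[[0, 0.0015, 0, 0, 0, 0, 0], [0, 0.003, 0, 0, 0, 0, 0], [0, 0.0045, 0, 0, 0, 0, 0], [0, 0.006, 0, 0, 0, 0, 0], [0, 0.0075, 0, 0, 0, 0, 0], [0, 0.009, 0, 0, 0, 0, 0], [0, 0.0105, 0, 0, 0, 0, 0], [0, 0.012, 0, 0, 0, 0, 0], [0, 0.0135, 0, 0, 0, 0, 0], [0, 0.015, 0, 0, 0, 0, 0]]]}}

```text
time_s: 7.23
tcp_pos: [0.5772, -0.173, 0.0793]
eef_rot: [-0.111, 0.994, -0.001, 0.002]
contact_force: [3.9, 1.8, 10.5]
opening: 0.002
grip_force: 4.7
```

Call:
{"api": "drive_tool", "payload": {"plan": [[[0, 0.0015, 0, 0, 0, 0, 0], [0, 0.003, 0, 0, 0, 0, 0], [0, 0.0045, 0, 0, 0, 0, 0], [0, 0.006, 0, 0, 0, 0, 0], [0, 0.0075, 0, 0, 0, 0, 0], [0, 0.009, 0, 0, 0, 0, 0], [0, 0.0105, 0, 0, 0, 0, 0], [0, 0.012, 0, 0, 0, 0, 0], [0, 0.0135, 0, 0, 0, 0, 0], [0, 0.015, 0, 0, 0, 0, 0]]]}}

```text
time_s: 8.07
tcp_pos: [0.5625, -0.1763, 0.0792]
eef_rot: [-0.111, 0.994, -0.001, 0.002]
contact_force: [3.8, 1.1, 10.1]
opening: 0.003
grip_force: 4.7
```

```bash
python3 fe.py
```

```text
100.5 -5.5 magx@glass -110.8  base -108.6
112.5 8.2 magx@glass -105.9  base -102.1
tool magx -33.9 y -0.6 [ 3.8  1.1 10.1]
```

Call:
{"api": "drive_tool", "payload": {"plan": [[[0, 0, 0, -0.005, 0, 0, 0], [0, 0, 0, -0.015, 0, 0, 0], [0, 0, 0, -0.03, 0, 0, 0], [0.085, 0.015, 0, -0.035, 0, 0, 0], [0.085, 0.03, 0, -0.035, 0, 0, 0], [0.085, 0.043, 0, -0.035, 0, 0, 0], [0.085, 0.043, 0, -0.035, 0, 0, 0], [0.085, 0.043, 0, -0.035, 0, 0, 0], [0.085, 0.043, 0, -0.035, 0, 0, 0], [0.085, 0.043, 0, -0.035, 0, 0, 0]]]}}

```text
time_s: 8.95
tcp_pos: [0.5191, -0.1851, 0.1122]
eef_rot: [-0.111, 0.994, 0.0, 0.0]
contact_force: [1.0, 0.1, -0.0]
opening: 0.974
grip_force: 0.0
```

```bash
python3 - <<'E'
from h import *
w=shot('wrist'); print(w['s']['tcp_pos'],w['s']['contact_force'],w['s']['opening'])
cv2.imwrite('pics/i.png',cv2.resize(w['img'],(800,600),interpolation=2)[:,:,::-1])
E
```

```text
[ 0.51910792 -0.18507929  0.11219533] [ 0.98743195  0.0998692  -0.04094638] 0.9737570123147107
```

View pics/i.png

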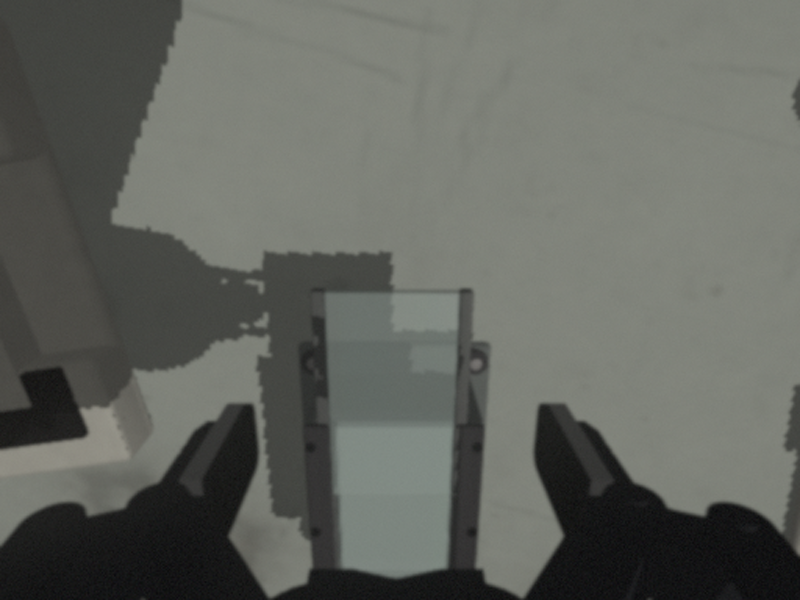

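Plate out: rails at columns 311–327 and 458–472, front edge at row 290, centred between the fingers. I'll descend and grip.

Call:
{"api": "drive_tool", "payload": {"plan": [[[0.085, -0.003, -0.001, 0.015, 0, 0, 0], [0.085, -0.003, -0.001, 0.03, 0, 0, 0], [0.085, -0.003, -0.001, 0.04, 0, 0, 0], [0.085, -0.003, -0.001, 0.046, 0, 0, 0], [0.085, -0.003, -0.001, 0.05, 0, 0, 0], [0.085, -0.003, -0.001, 0.05, 0, 0, 0], [0.085, -0.003, -0.001, 0.05, 0, 0, 0]]]}}

```text
time_s: 9.58
tcp_pos: [0.5219, -0.1856, 0.0623]
eef_rot: [-0.111, 0.994, -0.0, 0.0]
contact_force: [-0.5, -0.8, 0.8]
opening: 0.996
grip_force: 0.0
```

Call:
{"api": "drive_tool", "payload": {"plan": [[[0.055, 0, 0, 0, 0, 0, 0], [0.055, 0, 0, 0, 0, 0, 0], [0.055, 0, 0, 0, 0, 0, 0], [0.055, 0, 0, 0, 0, 0, 0], [0.055, 0, 0, 0, 0, 0, 0]]], "grip_force": 25}}

```text
time_s: 10.0
tcp_pos: [0.5223, -0.1858, 0.0629]
eef_rot: [-0.111, 0.994, -0.0, 0.001]
contact_force: [-0.7, -0.0, 3.8]
opening: 0.691
grip_force: 30.6
```

```bash
python3 - <<'E'
from h import *
w=shot('wrist'); print(w['s'])
cv2.imwrite('pics/j.png',cv2.resize(w['img'],(800,600),interpolation=2)[:,:,::-1])
E
```

```text
{'time_s': 10.0, 'joint_pos': array([-4.34254847e-01,  1.79593002e-01,  1.79181702e+00, -5.43770384e-05,
        1.16874847e+00, -2.22650811e+00]), 'qd': array([-0.00033666,  0.0013456 ,  0.00274469,  0.00015718, -0.00285671,
        0.00190437]), 'effort': array([ 1.11404029e-01, -5.13872874e+01, -4.24523449e+01,  7.81588512e-02,
       -1.30147124e-01,  2.68006639e-02]), 'tcp_pos': array([ 0.52228869, -0.1858082 ,  0.06292442]), 'eef_rot': array([-1.10512867e-01,  9.93874434e-01, -3.93140726e-04,  6.00228194e-04]), 'contact_force': array([-0.6563901 , -0.03725827,  3.83458083]), 'wrist_torque': array([0.00925544, 0.0996456 , 0.02018432]), 'grip_force': 30.59916079044342, 'opening': 0.6913469433556485}
```

View pics/j.png

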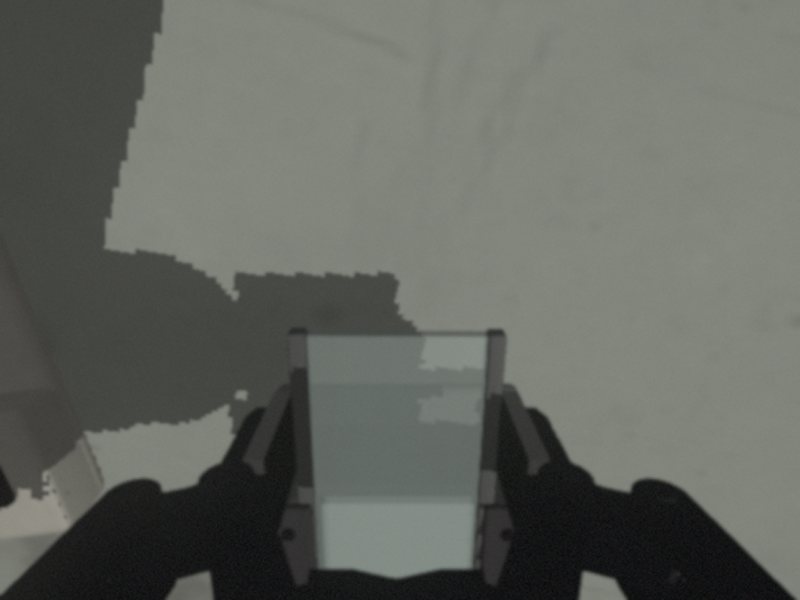

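Gripped (opening 59 mm). Now I'll pull it straight out.

Call:
{"api": "drive_tool", "payload": {"plan": [[[0.055, 0.002, 0, 0, 0, 0, 0], [0.055, 0.005, 0, 0, 0, 0, 0], [0.055, 0.008, 0, 0, 0, 0, 0], [0.055, 0.011, 0, 0, 0, 0, 0], [0.055, 0.014, 0, 0, 0, 0, 0], [0.055, 0.017, 0, 0, 0, 0, 0], [0.055, 0.02, 0, 0, 0, 0, 0]]]}}

```text
time_s: 10.63
tcp_pos: [0.5032, -0.19, 0.0627]
eef_rot: [-0.111, 0.994, -0.0, 0.001]
contact_force: [4.2, 1.1, 0.7]
opening: 0.686
grip_force: 30.4
```

Call:
{"api": "drive_tool", "payload": {"plan": [[[0.055, 0.004, 0, 0, 0, 0, 0], [0.055, 0.008, 0, 0, 0, 0, 0], [0.055, 0.012, 0, 0, 0, 0, 0], [0.055, 0.016, 0, 0, 0, 0, 0], [0.055, 0.02, 0, 0, 0, 0, 0], [0.055, 0.024, 0, 0, 0, 0, 0], [0.055, 0.028, 0, 0, 0, 0, 0], [0.055, 0.032, 0, 0, 0, 0, 0], [0.055, 0.036, 0, 0, 0, 0, 0], [0.055, 0.04, 0, 0, 0, 0, 0], [0.055, 0.044, 0, 0, 0, 0, 0], [0.055, 0.044, 0, 0, 0, 0, 0]]], "grip_force": 40}}

```text
time_s: 11.63
tcp_pos: [0.4586, -0.1997, 0.062]
eef_rot: [-0.11, 0.994, 0.0, -0.0]
contact_force: [-0.2, -0.7, -0.5]
opening: 0.684
grip_force: 45.1
```

```bash
python3 - <<'E'
from h import *
w=shot('wrist'); print(w['s']['tcp_pos'],w['s']['contact_force'],w['s']['opening'],w['s']['wrist_torque'])
a=shot('scene')
A=cv2.resize(w['img'],(440,330));B=cv2.resize(a['img'][120:255,200:380],(440,330),interpolation=2)[:, :360]
cv2.imwrite('pics/k.png',np.hstack([A,B])[:,:,::-1])
# base A re-measure from this view is not needed yet
E
```

```text
[ 0.45855428 -0.19967566  0.06197858] [-0.15060851 -0.71538188 -0.50948979] 0.6836398814572663 [ 0.02297959  0.02729651 -0.06189113]
```

View pics/k.png

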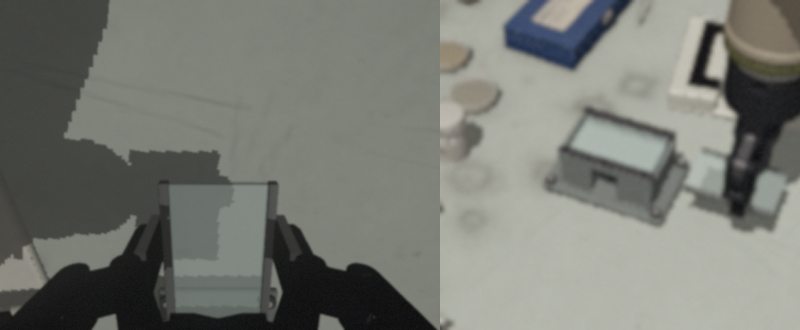

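The plate is out and held level, and the next plate is up in the magazine. I'll lift it and carry it to a viewpoint beside base A.

Call:
{"api": "drive_tool", "payload": {"plan": [[[0.055, 0.01, 0, -0.01, 0, 0, 0], [0.055, 0.01, 0, -0.03, 0, 0, 0], [0.055, 0.01, 0, -0.06, 0, 0, 0], [0.055, 0.01, 0, -0.09, 0, 0, 0], [0.055, 0, 0, -0.12, 0, 0, 0], [0.055, -0.01, 0.01, -0.138, 0, 0, 0], [0.055, -0.03, 0.03, -0.138, 0, 0, -0.01], [0.055, -0.05, 0.05, -0.138, 0, 0, -0.03], [0.055, -0.07, 0.075, -0.138, 0, 0, -0.05], [0.055, -0.09, 0.1, -0.138, 0, 0, -0.07], [0.055, -0.11, 0.12, -0.138, 0, 0, -0.09], [0.055, -0.13, 0.14, -0.138, 0, 0, -0.1]]]}}

```text
time_s: 12.73
tcp_pos: [0.5561, -0.0327, 0.2002]
eef_rot: [-0.161, 0.987, -0.0, 0.0]
contact_force: [0.1, -0.2, -0.5]
opening: 0.687
grip_force: 45.1
```

```bash
python3 - <<'E'
from h import *
s=telemetry.sense(); M=Ro.from_quat(s['eef_rot']).as_matrix(); print(s['tcp_pos'],s['opening'],'to go tool:',(M.T@(np.array([.65,.13,.2])-s['tcp_pos'])).round(4))
E
```

```text
[ 0.55610415 -0.0327401   0.20018585] 0.686757767740722 to go tool: [-0.1407  0.1245  0.0002]
```

Call:
{"api": "drive_tool", "payload": {"plan": [[[0.055, -0.02, 0.018, 0, 0, 0, 0], [0.055, -0.045, 0.04, 0, 0, 0, 0], [0.055, -0.07, 0.062, 0, 0, 0, 0], [0.055, -0.095, 0.084, 0, 0, 0, 0], [0.055, -0.12, 0.106, 0, 0, 0, 0], [0.055, -0.135, 0.12, 0, 0, 0, 0], [0.055, -0.141, 0.125, 0, 0, 0, 0], [0.055, -0.141, 0.125, 0, 0, 0, 0], [0.055, -0.141, 0.125, 0, 0, 0, 0]]]}}

```text
time_s: 13.48
tcp_pos: [0.6494, 0.1285, 0.1997]
eef_rot: [-0.16, 0.987, -0.0, -0.0]
contact_force: [0.0, 0.7, -0.9]
opening: 0.685
grip_force: 45.1
```

```bash
cat > base.py <<'E'
from h import *
w=shot('wrist'); im=w['img']; np.save('wb.npy',im); s=w['s']; print(s['tcp_pos'],s['eef_rot'])
m=(im.max(2)<60).astype(np.uint8); m[:3]=0
n,l,st,ce=cv2.connectedComponentsWithStats(m)
R=[]
for i in range(1,n):
    if st[i,4]<150: continue
    v,u=np.nonzero(l==i); P=np.array([onz(w,a,b,.026)[:2] for a,b in zip(u,v)])
    q=cv2.minAreaRect((P*1000).astype(np.float32)); print(st[i].tolist(),np.round(q[0],1),np.round(q[1],1),round(q[2],1))
cv2.imwrite('pics/l.png',cv2.resize(im,(800,600),interpolation=2)[:,:,::-1])
E
python3 base.py
```

```text
[0.64942673 0.12850117 0.19965583] [-1.60364705e-01  9.87057706e-01 -2.15402387e-04 -4.47312819e-04]
[214, 5, 109, 36, 2342] [520.6  98. ] [25.7 88.4] 18.4
[0, 39, 11, 56, 274] [ 625.1 -104.2] [45.2  8.5] 4.2
[218, 121, 97, 29, 1644] [607.9 126.8] [25.4 88. ] 18.5
[474, 133, 38, 95, 651] [581.2 347.8] [93.9 11.7] 8.5
[483, 170, 29, 69, 1094] [603.5 366.5] [73.6 27.3] 32.9
[0, 227, 511, 157, 28852] [796.3 179.5] [207.1 619.4] 18.5
```

```bash
cat > pl.py <<'E'
from h import *
im=np.load('wb.npy'); d=get_image('wrist'); g=im.astype(int).mean(2)
print('rows',[int(x) for x in g[196:226,235:275].mean(1)])
for c in (188,320): print('col',c,[int(x) for x in g[196:226,c-1:c+2].mean(1)])
for a,b in((214,220),(222,228)):
    print('L',[int(x) for x in g[a:b,176:204].mean(0)]); print('R',[int(x) for x in g[a:b,306:334].mean(0)])
M=np.array(d['mount']);K=np.array(d['K'])
np.savez('cal.npz',M=M,K=K); print(M.round(4).tolist(),K.tolist())
E
python3 pl.py
```

```text
rows [132, 132, 131, 131, 131, 130, 130, 130, 130, 130, 129, 129, 129, 128, 124, 113, 102, 97, 104, 119, 131, 136, 137, 136, 136, 137, 137, 137, 137, 137]
col 188 [122, 122, 121, 122, 122, 122, 122, 122, 121, 121, 120, 119, 112, 95, 71, 53, 48, 54, 65, 73, 78, 78, 79, 78, 77, 79, 78, 78, 78, 77]
col 320 [106, 107, 107, 107, 109, 110, 110, 110, 109, 110, 110, 111, 111, 105, 89, 68, 55, 53, 61, 73, 83, 84, 85, 85, 86, 86, 86, 85, 85, 86]
L [113, 112, 108, 104, 98, 94, 88, 81, 74, 73, 74, 75, 75, 76, 77, 77, 77, 76, 74, 77, 91, 108, 119, 122, 123, 122, 123, 123]
R [118, 117, 117, 115, 107, 92, 75, 67, 69, 73, 75, 76, 77, 78, 79, 80, 82, 91, 105, 117, 121, 122, 121, 122, 121, 120, 120, 119]
L [132, 133, 133, 134, 134, 134, 130, 119, 98, 79, 73, 75, 76, 76, 77, 77, 75, 72, 67, 70, 84, 103, 116, 121, 122, 124, 125, 126]
R [130, 130, 129, 125, 112, 92, 73, 70, 77, 80, 82, 83, 83, 85, 85, 86, 90, 99, 111, 118, 120, 119, 118, 118, 119, 119, 117, 117]
[[0.0001, -0.946, -0.324, 0.083], [1.0, 0.0003, -0.0007, 0.0003], [0.0007, -0.324, 0.946, -0.1236], [0.0, 0.0, 0.0, 1.0]] [[322.6308338880383, 0.0, 253.14036586137522], [0.0, 322.6308338880383, 195.71780656309292], [0.0, 0.0, 1.0]]
```

Base A, measured with both brackets fully in view: centre (0.5643, 0.1124), yaw 18.4°. This agrees with the first wrist view. The plate's front edge is at tool x = 31.5 mm, so its centre is at tool x = −13.5 mm. I'll move to a hover above the pocket.

Call:
{"api": "drive_tool", "payload": {"plan": [[[0.055, 0.015, 0.002, 0.005, 0, 0, 0], [0.055, 0.035, 0.004, 0.02, 0, 0, 0], [0.055, 0.055, 0.007, 0.04, 0, 0, 0], [0.055, 0.075, 0.009, 0.065, 0, 0, 0], [0.055, 0.09, 0.011, 0.09, 0, 0, 0], [0.055, 0.097, 0.0117, 0.11, 0, 0, 0], [0.055, 0.0993, 0.0117, 0.125, 0, 0, 0], [0.055, 0.0993, 0.0117, 0.135, 0, 0, 0], [0.055, 0.0993, 0.0117, 0.14, 0, 0, 0], [0.055, 0.0993, 0.0117, 0.14, 0, 0, 0], [0.055, 0.0993, 0.0117, 0.14, 0, 0, 0]]]}}

```text
time_s: 14.5
tcp_pos: [0.5526, 0.1081, 0.061]
eef_rot: [-0.16, 0.987, -0.0, 0.001]
contact_force: [0.1, -0.4, -1.7]
opening: 0.688
grip_force: 45.1
```

Call:
{"api": "drive_tool", "payload": {"plan": [[[0.055, 0, 0, 0.005, 0, 0, 0], [0.055, 0, 0, 0.01, 0, 0, 0], [0.055, 0, 0, 0.014, 0, 0, 0], [0.055, 0, 0, 0.016, 0, 0, 0], [0.055, 0, 0, 0.016, 0, 0, 0], [0.055, 0, 0, 0.016, 0, 0, 0]]]}}

```text
time_s: 15.0
tcp_pos: [0.5515, 0.1085, 0.0438]
eef_rot: [-0.16, 0.987, 0.0, -0.0]
contact_force: [0.9, 0.4, -0.5]
opening: 0.689
grip_force: 45.1
```

```bash
python3 - <<'E'
from h import *
w=shot('wrist'); s=w['s']; print(s['tcp_pos'],s['eef_rot'],s['contact_force'])
np.save('wc.npy',w['img'])
cv2.imwrite('pics/m.png',cv2.resize(w['img'][140:330,130:380],(790,600),interpolation=2)[:,:,::-1])
E
```

```text
[0.55154961 0.10846665 0.04382342] [-1.60068090e-01  9.87105931e-01  2.98969284e-05 -2.95954726e-04] [ 0.8655364   0.38609952 -0.54678284]
```

View pics/m.png

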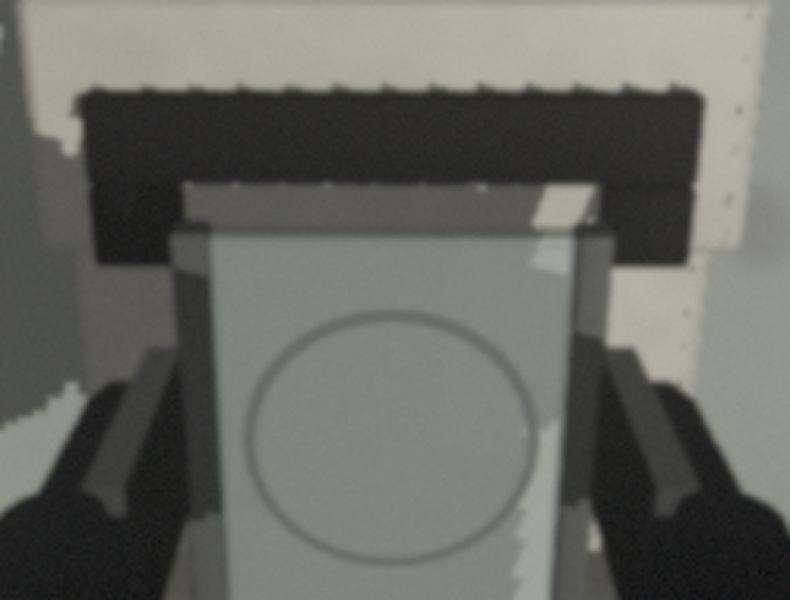

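The hover crop shows the plate front edge at row 235, with corners at (170,235) and (615,235). The pocket's end wall is at row 182 and its side walls at columns 183 and 600. The circle mark is visible, centred, through the glass. I'll compute the remaining offset.

```bash
python3 - <<'E'
from h import *
w=get_image('wrist'); M=np.array(w['mount']); s=telemetry.sense(); T=s['tcp_pos'][2]
K=np.linalg.inv(w['K'])
def on(u,v,zt):
    p=np.array([130+u/3.16,140+v/3.16,1]); d=M[:3,:3]@K@p; c=M[:3,3]; return (c+d*(zt-c[2])/d[2])*1e3
zt=lambda z:T-z
f=lambda *a:on(*a).round(1)[:2]
print('endwall',f(200,182,zt(.026)),f(580,182,zt(.026)),'outer bracket',f(80,92,zt(.026)),f(704,92,zt(.026)))
print('legs floor',f(183,186,zt(.022)),f(600,186,zt(.022)), 'at26',f(183,186,zt(.026)),f(600,186,zt(.026)))
print('base edges', f(765,10,zt(.022)),f(22,10,zt(.022)))
for z in(.0015,.0025,.0035): print(z,'plate top',f(170,236,z),f(615,236,z),'bot',f(200,224,z+.006),f(590,224,z+.006))
# circle centre through glass
print('circle',f(391,320,zt(.022)),f(391,558,zt(.022)),f(250,437,zt(.022)),f(534,437,zt(.022)))
E
```

```text
endwall [ 33.5 -27.7] [33.5 28.3] outer bracket [ 47.2 -44. ] [47.2 45.2]
legs floor [ 31.5 -31.1] [31.5 32.2] at26 [ 32.9 -30.2] [32.9 31.3]
base edges [58.2 54. ] [ 58.2 -52.4]
0.0015 plate top [ 31.8 -28.8] [31.8 30.1] bot [ 31.1 -25.9] [31.2 28. ]
0.0025 plate top [ 31.4 -29. ] [31.4 30.3] bot [ 30.7 -26.1] [30.8 28.2]
0.0035 plate top [ 31.  -29.3] [31.  30.6] bot [ 30.3 -26.3] [30.4 28.4]
circle [8.9 0.5] [-37.    0.5] [-12.7 -22.9] [-12.6  24.2]
```

Call:
{"api": "drive_tool", "payload": {"plan": [[[0.055, 0.0004, 0, 0.002, 0, 0, 0], [0.055, 0.0004, 0, 0.004, 0, 0, 0], [0.055, 0.0004, 0, 0.006, 0, 0, 0], [0.055, 0.0004, 0, 0.0075, 0, 0, 0], [0.055, 0.0004, 0, 0.0075, 0, 0, 0]]]}}

```text
time_s: 15.52
tcp_pos: [0.551, 0.1083, 0.0361]
eef_rot: [-0.16, 0.987, 0.0, -0.0]
contact_force: [-0.1, 0.3, -1.4]
opening: 0.688
grip_force: 45.1
```

Call:
{"api": "drive_tool", "payload": {"plan": [[[0.055, 0, 0, 0.0005, 0, 0, 0], [0.055, 0, 0, 0.001, 0, 0, 0], [0.055, 0, 0, 0.0015, 0, 0, 0], [0.055, 0, 0, 0.002, 0, 0, 0]]]}}

```text
time_s: 15.85
tcp_pos: [0.5515, 0.1083, 0.0346]
eef_rot: [-0.16, 0.987, -0.0, 0.0]
contact_force: [0.1, -0.4, -0.3]
opening: 0.686
grip_force: 45.1
```

Call:
{"api": "drive_tool", "payload": {"plan": [[[0.055, 0, 0, 0.0005, 0, 0, 0], [0.055, 0, 0, 0.001, 0, 0, 0], [0.055, 0, 0, 0.0015, 0, 0, 0]]]}}

```text
time_s: 16.1
tcp_pos: [0.5514, 0.1083, 0.0331]
eef_rot: [-0.16, 0.987, 0.0, -0.0]
contact_force: [0.4, 0.3, -1.0]
opening: 0.686
grip_force: 45.1
```

Call:
{"api": "drive_tool", "payload": {"plan": [[[0.055, 0, 0, 0.0005, 0, 0, 0], [0.055, 0, 0, 0.001, 0, 0, 0], [0.055, 0, 0, 0.001, 0, 0, 0]]]}}

```text
time_s: 16.35
tcp_pos: [0.5513, 0.1083, 0.032]
eef_rot: [-0.16, 0.987, -0.0, -0.0]
contact_force: [0.5, -0.5, -0.9]
opening: 0.683
grip_force: 45.1
```

Call:
{"api": "drive_tool", "payload": {"plan": [[[0.055, 0, 0, 0.0005, 0, 0, 0], [0.055, 0, 0, 0.001, 0, 0, 0], [0.055, 0, 0, 0.001, 0, 0, 0]]]}}

```text
time_s: 16.6
tcp_pos: [0.5513, 0.1083, 0.031]
eef_rot: [-0.16, 0.987, 0.0, -0.0]
contact_force: [-0.7, 0.3, -0.9]
opening: 0.685
grip_force: 45.1
```

Call:
{"api": "drive_tool", "payload": {"plan": [[[0.055, 0, 0, 0.0004, 0, 0, 0], [0.055, 0, 0, 0.0008, 0, 0, 0], [0.055, 0, 0, 0.0008, 0, 0, 0]]]}}

```text
time_s: 16.85
tcp_pos: [0.5517, 0.1083, 0.0307]
eef_rot: [-0.16, 0.987, -0.0, 0.0]
contact_force: [-1.1, -0.3, 3.1]
opening: 0.685
grip_force: 45.5
```

Call:
{"api": "drive_tool", "payload": {"plan": [[[0.055, 0, 0, 0.0004, 0, 0, 0], [0.055, 0, 0, 0.0006, 0, 0, 0], [0.055, 0, 0, 0.0006, 0, 0, 0]]]}}

```text
time_s: 17.1
tcp_pos: [0.5519, 0.1084, 0.0307]
eef_rot: [-0.16, 0.987, -0.0, 0.001]
contact_force: [-3.1, -0.8, 8.3]
opening: 0.687
grip_force: 45.9
```

Contact came at TCP z = 0.0307 against a predicted 0.0305 for the floor, so the plate is down in the pocket. I'll relieve the push and release.

Call:
{"api": "drive_tool", "payload": {"plan": [[[0.055, 0, 0, -0.0006, 0, 0, 0], [0.055, 0, 0, -0.0008, 0, 0, 0], [0.06, 0, 0, -0.0008, 0, 0, 0], [0.066, 0, 0, -0.0008, 0, 0, 0], [0.075, 0, 0, -0.0008, 0, 0, 0], [0.08, 0, 0, -0.0008, 0, 0, 0], [0.08, 0, 0, -0.0008, 0, 0, 0]]], "grip_force": 20}}

```text
time_s: 17.68
tcp_pos: [0.5512, 0.1083, 0.0303]
eef_rot: [-0.16, 0.987, 0.0, -0.0]
contact_force: [0.4, 0.8, -0.3]
opening: 0.931
grip_force: 0.0
```

Call:
{"api": "drive_tool", "payload": {"plan": [[[0.08, 0, 0, -0.005, 0, 0, 0], [0.08, 0, 0, -0.015, 0, 0, 0], [0.08, 0, 0, -0.03, 0, 0, 0], [0.08, -0.03, 0, -0.06, 0, 0, 0], [0.08, -0.06, 0, -0.1, 0, 0, 0], [0.08, -0.09, 0, -0.14, 0, 0, 0], [0.08, -0.1, 0, -0.168, 0, 0, 0], [0.08, -0.1, 0, -0.168, 0, 0, 0], [0.08, -0.1, 0, -0.168, 0, 0, 0], [0.08, -0.1, 0, -0.168, 0, 0, 0]]]}}

```text
time_s: 18.52
tcp_pos: [0.6465, 0.14, 0.1995]
eef_rot: [-0.16, 0.987, -0.0, 0.001]
contact_force: [0.1, 0.2, -0.1]
opening: 0.94
grip_force: 0.0
```

```bash
cat > fin.py <<'E'
from h import *
w=shot('wrist'); im=w['img']; np.save('wd.npy',im); C=np.array([.5643,.1124]); y=np.radians(18.4); ex=np.array([np.cos(y),np.sin(y)]); ey=np.array([-ex[1],ex[0]])
# rectified top view at z=.0275, 2 px/mm, x right
H=np.array([proj(w,[*(C+(i*ex+j*ey)/1e3),.0275]) for i,j in((-60,-45),(60,-45),(60,45),(-60,45))],np.float32)
P=cv2.getPerspectiveTransform(H,np.array([[0,0],[480,0],[480,360],[0,360]],np.float32))
g=cv2.warpPerspective(im,P,(480,360)).mean(2)
print('x profile centre',[(i/4-60,int(g[150:210,i].mean())) for i in list(range(32,76,2))+list(range(404,448,2))])
for nm,a,b in(('x-20',150,180),('x+20',300,330)): print(nm,[(i/4-45,int(g[i,a:b].mean())) for i in list(range(48,92,2))+list(range(268,312,2))])
E
python3 fin.py
```

```text
x profile centre [(-52.0, 40), (-51.5, 40), (-51.0, 39), (-50.5, 39), (-50.0, 39), (-49.5, 39), (-49.0, 39), (-48.5, 39), (-48.0, 39), (-47.5, 40), (-47.0, 44), (-46.5, 56), (-46.0, 78), (-45.5, 101), (-45.0, 122), (-44.5, 129), (-44.0, 131), (-43.5, 129), (-43.0, 125), (-42.5, 122), (-42.0, 120), (-41.5, 120), (41.0, 117), (41.5, 119), (42.0, 121), (42.5, 124), (43.0, 128), (43.5, 131), (44.0, 133), (44.5, 128), (45.0, 121), (45.5, 104), (46.0, 86), (46.5, 68), (47.0, 53), (47.5, 44), (48.0, 40), (48.5, 39), (49.0, 39), (49.5, 39), (50.0, 39), (50.5, 39), (51.0, 40), (51.5, 40)]
x-20 [(-33.0, 82), (-32.5, 82), (-32.0, 82), (-31.5, 81), (-31.0, 80), (-30.5, 78), (-30.0, 77), (-29.5, 76), (-29.0, 77), (-28.5, 78), (-28.0, 79), (-27.5, 81), (-27.0, 82), (-26.5, 81), (-26.0, 82), (-25.5, 84), (-25.0, 88), (-24.5, 95), (-24.0, 104), (-23.5, 112), (-23.0, 116), (-22.5, 118), (22.0, 120), (22.5, 120), (23.0, 119), (23.5, 117), (24.0, 113), (24.5, 107), (25.0, 98), (25.5, 90), (26.0, 85), (26.5, 83), (27.0, 83), (27.5, 85), (28.0, 87), (28.5, 89), (29.0, 94), (29.5, 101), (30.0, 112), (30.5, 124), (31.0, 134), (31.5, 141), (32.0, 146), (32.5, 147)]
x+20 [(-33.0, 81), (-32.5, 81), (-32.0, 81), (-31.5, 81), (-31.0, 80), (-30.5, 79), (-30.0, 77), (-29.5, 77), (-29.0, 77), (-28.5, 78), (-28.0, 79), (-27.5, 80), (-27.0, 81), (-26.5, 81), (-26.0, 83), (-25.5, 84), (-25.0, 91), (-24.5, 97), (-24.0, 106), (-23.5, 112), (-23.0, 115), (-22.5, 116), (22.0, 119), (22.5, 119), (23.0, 118), (23.5, 115), (24.0, 111), (24.5, 103), (25.0, 95), (25.5, 87), (26.0, 84), (26.5, 83), (27.0, 84), (27.5, 85), (28.0, 88), (28.5, 91), (29.0, 98), (29.5, 108), (30.0, 120), (30.5, 131), (31.0, 141), (31.5, 145), (32.0, 148), (32.5, 149)]
```

The plate is centred: rail inner edges at ±24.5 mm at both ends, plate ends symmetric at about ±45.5 mm. I'll check the next plate from the earlier viewpoint.

Call:
{"api": "drive_tool", "payload": {"plan": [[[0.08, 0.012, -0.025, 0, 0, 0, 0.01], [0.08, 0.027, -0.053, 0, 0, 0, 0.022], [0.08, 0.042, -0.082, 0, 0, 0, 0.034], [0.08, 0.056, -0.111, 0, 0, 0, 0.046], [0.08, 0.071, -0.14, 0, 0, 0, 0.058], [0.08, 0.085, -0.169, 0, 0, 0, 0.07], [0.08, 0.1, -0.198, 0, 0, 0, 0.082], [0.08, 0.114, -0.226, 0, 0, 0, 0.094], [0.08, 0.129, -0.255, 0, 0, 0, 0.106], [0.08, 0.144, -0.285, 0, 0, 0, 0.12], [0.08, 0.144, -0.285, 0, 0, 0, 0.12], [0.08, 0.144, -0.285, 0, 0, 0, 0.12]]]}}

```text
time_s: 19.57
tcp_pos: [0.5976, -0.1774, 0.1964]
eef_rot: [-0.099, 0.995, 0.001, -0.002]
contact_force: [0.7, -0.2, -0.2]
opening: 0.935
grip_force: 0.0
```

```bash
python3 - <<'E'
from h import *
w=shot('wrist'); s=w['s']; print(s['tcp_pos'],s['eef_rot'])
a=np.load('w1.npy').mean(2);b=w['img'].mean(2)
for g in(a,b):
    print('front',[int(x) for x in g[112:136,250:276].mean(1)],'rear',[int(x) for x in g[222:242,250:276].mean(1)])
    print('L',[int(x) for x in g[150:160,226:244].mean(0)],'R',[int(x) for x in g[150:160,284:300].mean(0)])
E
```

```text
[ 0.59760069 -0.17737338  0.19637333] [-9.88406487e-02  9.95101522e-01  8.33514423e-04 -1.67111974e-03]
front [91, 91, 90, 85, 75, 63, 54, 52, 57, 71, 85, 92, 93, 91, 85, 79, 89, 105, 120, 132, 138, 140, 140, 140] rear [136, 135, 133, 128, 125, 120, 111, 101, 87, 71, 69, 81, 89, 91, 93, 99, 106, 110, 112, 113]
L [55, 56, 55, 57, 62, 73, 91, 114, 129, 135, 136, 137, 137, 137, 137, 137, 137, 137] R [142, 142, 142, 142, 142, 140, 134, 119, 95, 70, 58, 54, 57, 59, 59, 59]
front [92, 92, 92, 92, 91, 91, 89, 83, 73, 61, 53, 51, 54, 65, 81, 90, 93, 92, 87, 76, 74, 93, 117, 130] rear [133, 133, 133, 133, 133, 134, 134, 132, 129, 123, 115, 107, 96, 77, 63, 67, 80, 89, 91, 93]
L [55, 55, 55, 57, 61, 72, 87, 107, 123, 131, 132, 133, 133, 132, 133, 133, 133, 133] R [138, 138, 138, 137, 138, 138, 137, 132, 120, 97, 71, 57, 55, 57, 59, 59]
```

The next plate's glass edge sits relative to the front wall as plate_top's did at the start (within 0.5 px), so it is in place. Handing in.

```bash
python3 -c "
from cell import r
print(r.sign_off())"
```

```text
the job is handed in; nothing more can be done
None
```

I drew the top plate out with light fingertip pressure (8 to 10.5 N read on the glass), laid it centred and flat in the smaller light base's pocket and released it; the next plate is in place against the lips, and I handed the job in at about 20 s (the verdict was not shown).

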